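# Turn a painted book-cover board face up on the bench riser

### The job

One of the two cover boards on the grey riser lies painted side down, showing its plain wood back. It is too thin and wide to pick up where it lies: slide it out over an edge of the riser until it sticks out about a third of its length, get under it there, turn it over and leave it lying flat on the riser with its red painted side up (it may still stick out a little). Do not let it drop, and leave the blue board where it is.

Things in the scene. Friction and masses are not known exactly. Their poses are not given: they have to be found in the camera images.
- board_center (a point): The board to turn over: a rigid flat cover board 120 (its x) x 110 (its y) x 6 mm, about 75 g, plain pale wood on one face, red with gold border and blue panel on the other. The point is the middle of the board, half-way through its thickness. Its z axis points out of the plain wood back: straight up at the start, straight down when the job is done. At the start its sides are parallel to the riser's within about 10 degrees.
- other_center (a point): The second cover board, same size and thickness, lying painted side up: blue with gold border and red panel. The point is its middle. To be left where it is. It lies near the other end of the riser.
- stand_top (a point): Low bench riser, fixed: grey slab 200 (its x) x 420 (its y) x 15 mm, top 60 mm above the table, open under the rim (supports 80 mm in from the short ends, 40 mm from the long sides). The point is the middle of the top; x along the short side, y the long, z up. Each board lies near one end (+y or -y), its outer side 13 to 40 mm from it; 12 to 16 cm of bare slab between them.
There are look-alikes about, which are no part of the job. There is more than one size of the part that bears board_center; the job needs the largest.

How it is judged:
By the outcome, as a careful person would: the job done as asked, in the order asked, and still so for the second after the job is handed in, with the robot touching nothing.
It also fails if it takes over 64 s, if anything falls off the work surface, if the arm or the gripper's body presses on something with over 40 N, if the wrist force passes 120 N, or if a joint passes its speed limit or range.

### The arm

A 6-joint arm with a two-finger parallel gripper is mounted at the origin on the work surface. World frame = base frame: x ahead of the robot, y to its left, z up, the work surface at z = 0. Lengths are in mm, angles in rad, forces in N, time in s.
With the tool pointing down it reaches from about 250 to 775 mm from the base axis. Payload 4 kg.
Tool frame: the origin (TCP) lies at the very end of the fingers, on their centre line; the grasp point (between the pads) lies behind it (robot.grasp_offset is the z of the grasp point in the tool frame, in mm); z points along the fingers, y is the line along which they close (so a half turn about z gives the same grasp; the last joint's range is limited). The gripper opens to 94 mm and grips with 3 to 60 N. Pads are 16 mm wide; open, the fingers measure 119 mm over their backs; the gripper's body (75 mm by 177 mm) begins 78 mm behind the grasp point.
Start: joints at [-1.396, 0.087, 1.371, -0, 1.684, -0.103], TCP at [150.829, -528.934, 205.506] pointing down, gripper open.
Joint ranges: [-3.1, 3.1], [-0.76, 2.03], [0.27, 2.55], [-1.08, 4.22], [0.17, 2.65], [-2.57, 2.57]. Speed limits (rad/s): [2.79, 2.79, 3.14, 3.14, 3.14, 3.14].

### API

Orientations are given as [roll, pitch, yaw] about the fixed x, y, z axes, in that order (R = Rz(yaw) Ry(pitch) Rx(roll)).
In Python, from workcell import robot gives the robot as it stands.
- The arm moves only by the tool carry_out, never from a script. Its argument "targets" is a list of rows, each an object of numbers: "tx", "ty", "tz": the shift along the tool's x, y, z in mm; "roll": the turn about the tool's z in degrees. In form: [{"tx": .., "ty": .., "tz": .., "roll": ..}, ...]. A call has 1 to 12 rows; each row is the pose to reach, as a shift and turn from the pose commanded when the call began, along the tool's axes at that moment; what a row does not reach only later rows make up. A row lasts 1/12 s, in which the tool goes at most 41.7 mm and 7.16 degrees, less where a joint would pass 70% of its speed; a pose out of reach is approached as far as the arm can. A call with a gripper value outside its range is refused whole. "claw" is the opening, from -1 (shut) to 1 (fully open), so that 0 is half open, set as the call begins (left out, the last holds). The fingers move at their own pace and stop on an object; "grip_force" is the grip in N (left out, the last holds). Time passes only in rows, so rows that repeat a pose let the fingers close. It gives the time, the measured TCP pose, the force, the opening and the grip force at its end, in the units of the state.
- robot.sense(): the state, without advancing time (a new reading comes with each control period).
- robot.read_camera(name): name is "scene" or "top"; returns a dict with "frame" (420x560x3 uint8, blue, green, red), "depth" (420x560 float32, mm along the optical axis (not along the pixel's ray), 0 where there is no reading), "fx", "fy", "cx", "cy" (pixels), "extrinsics" (4x4, takes a point from camera to world coordinates). Camera axes: x right, y down, z forward; pixel columns grow to the right and rows downward; lengths in mm; the calibration is good to about 2 mm. A picture is of the moment at which its call begins.
- robot.finish_job(): hands the job in; it is judged then, once.
Trained networks look in the newest picture that a camera, given by its name, has taken for a name from the list of things; names that differ only in an ending like _2 or _b are one class to them, and where a whole thing is asked for, a point or a joint stands for the part that bears it (a point fixed in the world has none). Each returns a list of dicts, best first, with "p" (0 to 1); they miss things now and then, are a little off and sometimes report something else, mostly with a low value. They report only what shows in the picture. A call takes as long as a camera call. They do not tell look-alikes from the thing itself.
- robot.regions_of(target, camera): "region" (420x560 bool, what is visible of it) and "centre" ([column, row] in pixels, amid what is visible of it).
The state is a dict: "t": time; "joint_pos": joint angles; "qd": joint speeds; "tau": joint torques, N m; "tcp_pos": TCP position; "tcp_rot": TCP orientation; "wrist_force": force on the tool from outside, world axes, zero at the start; "ft_torque": the same for the moment, N m; "grip_width": opening from 0.0 (shut) to 1.0 (fully open); "grasp_force": force on a finger pad.
Only numpy, scipy, OpenCV 4.12 (cv2) and the standard library are available. Lean on these libraries where they do the work, as an engineer would, in place of code of your own. Each camera call takes 0.05 s, during which the arm holds its last target. There are 200 camera calls.

## Working session

There is one attempt and no reset: what is moved stays moved. The work goes in short steps, Python scripts to look and compute and a tool call to move; the robot and the scene stay as the last step left them, time stands still between calls to the robot, and variables do not carry over. Pictures are saved under pics/ and viewed, at most 10 in all, crops included, and the job is handed in when it is done.

Besides the shell and the picture viewer there is one more tool, called after "Call:" by a JSON object that holds its "name" and its "arguments". carry_out: Moves the arm, as the interface text tells. Its arguments: {"type":"object","properties":{"targets":{"type":"array"},"claw":{"type":"number"},"grip_force":{"type":"number"}},"required":["targets"]}

```bash
mkdir -p pics; ls; cat > h.py <<'E'
import numpy as np, cv2
from workcell import robot
def cam(n):
    return robot.read_camera(n)
def pts(c,mask):
    v,u=np.nonzero(mask&(c["depth"]>0)); d=c["depth"][v,u]
    P=np.c_[(u-c["cx"])*d/c["fx"],(v-c["cy"])*d/c["fy"],d,np.ones(len(d))]
    return (P@np.array(c["extrinsics"]).T)[:,:3],np.c_[u,v]
E
python3 - <<'E'
from h import *
ims=[]
for n in ("top","scene"):
    c=cam(n); cv2.imwrite(f"pics/{n}0.png",c["frame"]); ims.append(c["frame"])
    for t in ("board_center","other_center","stand_top"):
        for r in robot.regions_of(t,n)[:5]:
            P,_=pts(c,r["region"])
            if len(P)<10: continue
            m=np.median(P,0); rect=cv2.minAreaRect(P[:,:2].astype(np.float32))
            print(n,t,round(r["p"],2),np.round(r["centre"]),len(P),"med",np.round(m),"rect",np.round(rect[0]),np.round(rect[1]),round(rect[2],1))
s=robot.sense(); print(s["tcp_pos"],s["tcp_rot"],s["grip_width"],robot.grasp_offset)
cv2.imwrite("pics/both.png",cv2.resize(np.vstack(ims),(800*560//800,600*560//560)) if 0 else ims[0])
E
```

```text
pics
top board_center 0.89 [308. 184.] 5612 med [509. -90.  66.] rect [510. -90.] [125. 113.] 7.3
top board_center 0.74 [418. 257.] 2513 med [ 404. -278.    5.] rect [ 404. -278.] [86. 79.] 70.8
top board_center 0.64 [399. 158.] 2411 med [ 572. -251.    5.] rect [ 573. -253.] [88. 82.] 55.6
top other_center 0.87 [140. 192.] 5606 med [496. 162.  67.] rect [498. 164.] [124. 113.] 0.3
top stand_top 0.81 [220. 193.] 23343 med [495.  42.  60.] rect [513.  50.] [222. 455.] 5.0
scene board_center 0.94 [206. 157.] 1577 med [ 573. -252.    6.] rect [ 573. -254.] [88. 81.] 56.0
scene board_center 0.92 [284. 120.] 1314 med [ 405. -278.    7.] rect [ 403. -280.] [90. 79.] 71.0
scene board_center 0.7 [270. 196.] 4418 med [512. -88.  68.] rect [508. -94.] [126. 117.] 6.7
scene other_center 0.78 [355. 330.] 6891 med [498. 164.  69.] rect [495. 159.] [124. 113.] 0.9
scene stand_top 0.56 [314. 274.] 23160 med [510.  65.  62.] rect [490.  18.] [228. 462.] 4.9
[ 150.80244994 -528.86851177  205.34710122] [-3.14139304e+00  3.29603298e-07  2.77774010e-01] 1.00098925558962 -18.8
```

View pics/top0.png

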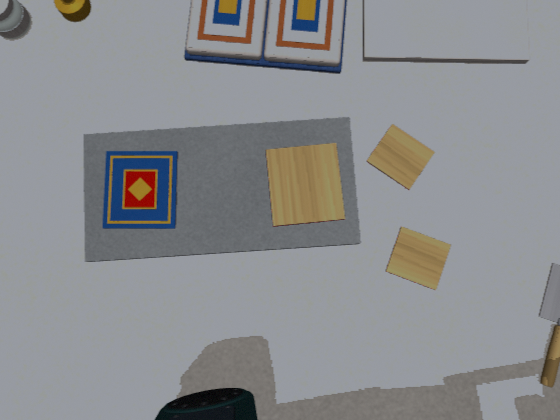

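View pics/scene0.png

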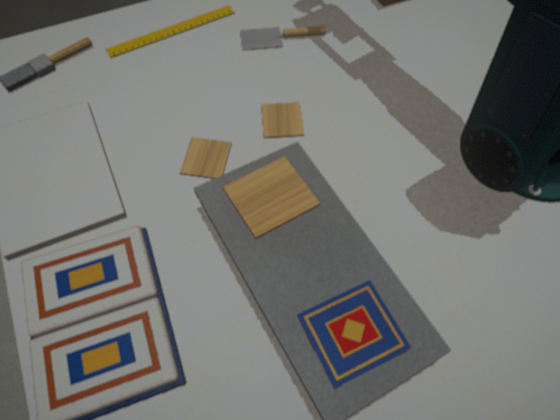

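Top view: the wood plates are at (308,184) on the riser, about 120x110 mm at z≈66, and two small ones about 85x80 mm lying on the table at (418,257) and (399,158). The one on the riser is the target. The blue board (140,192) stays where it is.

```bash
cat >> h.py <<'E'
def edges(P,a,n=25):
    """median extents of cloud P along axes at yaw a: returns (xlo,xhi,ylo,yhi) in rotated frame"""
    R=np.array([[np.cos(a),np.sin(a)],[-np.sin(a),np.cos(a)]]); Q=P[:,:2]@R.T
    out=[]
    for k in (0,1):
        o=1-k; lo,hi=np.percentile(Q[:,o],[8,92]); b=np.clip(((Q[:,o]-lo)/(hi-lo)*n).astype(int),-1,n); b[Q[:,o]<lo]=-1
        mn=[Q[b==i,k].min() for i in range(n) if (b==i).sum()>3]; mx=[Q[b==i,k].max() for i in range(n) if (b==i).sum()>3]
        out+= [mn,mx]
    return [np.array(m) for m in out]
def fit(P,a0):
    best=a0
    for _ in range(4):
        e=edges(P,best); sl=[]
        L=[np.ptp(np.percentile((P[:,:2]@np.array([[np.cos(best),np.sin(best)],[-np.sin(best),np.cos(best)]]).T)[:,1-k],[8,92])) for k in (0,0,1,1)]
        for k,m in enumerate(e):
            t=np.arange(len(m)); A=np.polyfit(t,m,1)[0]
            r=np.abs(m-np.median(m))<8
            A=np.polyfit(t[r],m[r],1)[0]*len(m)/L[k]
            sl.append(-A if k<2 else A)
        best+=np.median(sl)
    return best,[float(np.median(m)) for m in edges(P,best)]
E
cat > meas.py <<'E'
from h import *
def plane(c,mask,z):
    v,u=np.nonzero(mask); E=np.array(c["extrinsics"])
    d=np.c_[(u-c["cx"])/c["fx"],(v-c["cy"])/c["fy"],np.ones(len(u))]@E[:3,:3].T
    return E[:3,3]+d*((z-E[2,3])/d[:,2])[:,None]
def look(n="top",targets=(("board_center",66),("other_center",66),("stand_top",60))):
    c=cam(n); big=None
    for t,z in targets:
        rs=robot.regions_of(t,n)
        rs=[r for r in rs if t=="stand_top" or pts(c,r["region"])[0][:,2].mean()>45]
        if not rs: print(t,"none"); continue
        m=rs[0]["region"]
        if t=="stand_top":
            for o in ("board_center","other_center"):
                for r in robot.regions_of(o,n):
                    Q=pts(c,r["region"])[0]
                    if len(Q) and np.median(Q[:,2])>55: m=m|r["region"]
            m=cv2.morphologyEx(m.astype(np.uint8),cv2.MORPH_OPEN,np.ones((5,5)))>0
        P=plane(c,m,z); a,e=fit(P,0.08)
        R=np.array([[np.cos(a),-np.sin(a)],[np.sin(a),np.cos(a)]])
        print(n,t,"yaw",round(a,4),"size",round(e[1]-e[0],1),round(e[3]-e[2],1),"ctr",np.round(R@[(e[0]+e[1])/2,(e[2]+e[3])/2],1),"zmed",round(float(np.median(pts(c,m)[0][:,2])),1))
    return c
if __name__=="__main__":
    c=look("top"); cv2.imwrite("pics/crop1.png",cv2.resize(c["frame"][90:300,60:460],(800,420))); look("scene")
E
python3 meas.py
```

```text
top board_center yaw 0.1234 size 119.2 108.8 ctr [510.4 -89.5] zmed 66.3
top other_center yaw 0.016 size 119.9 110.0 ctr [497.  162.8] zmed 66.9
top stand_top yaw 0.0839 size 201.6 420.1 ctr [502.3  42.1] zmed 61.1
scene board_center yaw 0.121 size 121.3 113.0 ctr [510.2 -91. ] zmed 67.9
scene other_center yaw 0.0181 size 120.8 109.6 ctr [495.7 160.6] zmed 68.5
scene stand_top yaw 0.0864 size 202.4 421.8 ctr [502.5  39.3] zmed 62.5
```

View pics/crop1.png

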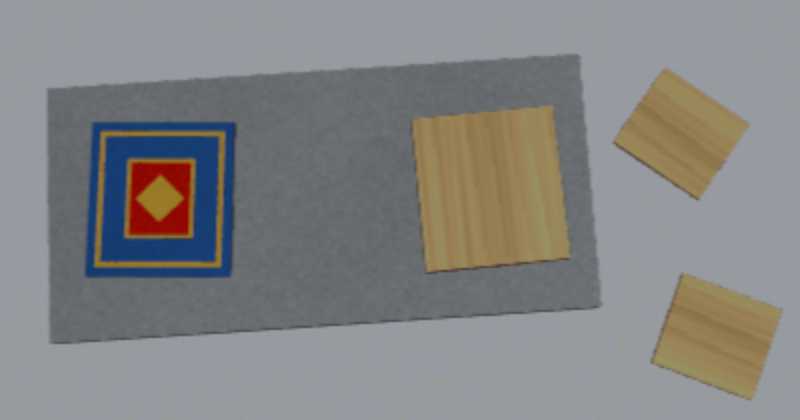

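The crop shows the target wood plate at crop (490,190) with sides of about 120x110. The two smaller wood plates on the table at (680,135) and (715,335) are the look-alikes. The tool can't tilt, so the plan has four steps:
1. Push the board out over the -y end.
2. Press the overhang down and squeeze the board upright between the fingers.
3. Carry it in over the riser.
4. Lay it back between the opened fingers.

```bash
cat > go.py <<'E'
import sys; from h import *
# usage: go.py x' y' z yawdeg(rel. riser)  -> tool shifts; frame = riser (u = -(y'+210))
PSI=.085; C=np.array([502.4,41.])
R=np.array([[np.cos(PSI),-np.sin(PSI)],[np.sin(PSI),np.cos(PSI)]])
s=robot.sense(); p=s["tcp_pos"]; yaw=s["tcp_rot"][2]
q=R.T@(p[:2]-C); print("t",round(s["t"],2),"now x',y',z",np.round(q,1),round(p[2],1),"yaw rel deg",round(np.degrees(yaw-PSI),2),"u",round(-(q[1]+210),1),"F",np.round(s["wrist_force"],1),"w mm",round(94*s["grip_width"],1),"q6",round(s["joint_pos"][5],2))
if len(sys.argv)>3:
    x,y,z,a=map(float,sys.argv[1:5]); d=np.append(R@[x,y]+C,z)-p
    X=np.array([np.cos(yaw),np.sin(yaw)]);Y=np.array([np.sin(yaw),-np.cos(yaw)])
    print("tx %.1f ty %.1f tz %.1f roll %.2f"%(d[:2]@X,d[:2]@Y,-d[2],-((a-np.degrees(yaw-PSI)+180)%360-180)))
E
python3 go.py -3 -45 150 90
```

```text
t 1.0 now x',y',z [-398.7 -538. ] 205.5 yaw rel deg 11.05 u 328.0 F [ 0.   0.3 -0.3] w mm 94.2 q6 -0.1
tx 482.8 ty -408.1 tz 55.5 roll -78.95
```

Call:
{"name": "carry_out", "arguments": {"targets": [{"tx": 483,"ty": -408,"tz": 40,"roll": -79},{"tx": 483,"ty": -408,"tz": 40,"roll": -79},{"tx": 483,"ty": -408,"tz": 40,"roll": -79},{"tx": 483,"ty": -408,"tz": 40,"roll": -79},{"tx": 483,"ty": -408,"tz": 40,"roll": -79},{"tx": 483,"ty": -408,"tz": 40,"roll": -79},{"tx": 483,"ty": -408,"tz": 40,"roll": -79},{"tx": 483,"ty": -408,"tz": 40,"roll": -79},{"tx": 483,"ty": -408,"tz": 40,"roll": -79},{"tx": 483,"ty": -408,"tz": 40,"roll": -79},{"tx": 483,"ty": -408,"tz": 40,"roll": -79},{"tx": 483,"ty": -408,"tz": 40,"roll": -79}], "claw": 1}}

```text
t: 2.0
tcp_pos: [429.9, -112.8, 174.2]
tcp_rot: [3.141, 0.001, 1.661]
wrist_force: [0.5, -0.0, 0.3]
grip_width: 1.0
grasp_force: 0.0
```

```bash
python3 go.py -3 -45 100 90
```

```text
t 2.0 now x',y',z [ -85.3 -147.1] 174.2 yaw rel deg 90.29 u -62.9 F [ 0.5 -0.   0.3] w mm 94.0 q6 -0.47
tx 101.7 ty 82.8 tz 74.2 roll 0.29
```

Call:
{"name": "carry_out", "arguments": {"targets": [{"tx": 34,"ty": 28,"tz": 10,"roll": 0.3},{"tx": 68,"ty": 56,"tz": 25,"roll": 0.3},{"tx": 102,"ty": 83,"tz": 40,"roll": 0.3},{"tx": 102,"ty": 83,"tz": 70,"roll": 0.3},{"tx": 102,"ty": 83,"tz": 95,"roll": 0.3},{"tx": 102,"ty": 83,"tz": 95,"roll": 0.3},{"tx": 102,"ty": 83,"tz": 95,"roll": 0.3},{"tx": 102,"ty": 83,"tz": 95,"roll": 0.3}]}}

```text
t: 2.67
tcp_pos: [503.9, -6.5, 80.5]
tcp_rot: [3.139, 0.001, 1.651]
wrist_force: [0.1, -0.0, 0.1]
grip_width: 0.998
grasp_force: 0.0
```

```bash
python3 go.py -3 -60 62.5 90
```

```text
t 2.67 now x',y',z [ -2.5 -47.4] 80.5 yaw rel deg 89.71 u -162.6 F [ 0.1 -0.   0.1] w mm 93.9 q6 -0.21
tx -12.6 ty -0.4 tz 18.0 roll -0.29
```

Call:
{"name": "carry_out", "arguments": {"targets": [{"tx": 0,"ty": 0,"tz": 6,"roll": 0},{"tx": 0,"ty": 0,"tz": 11,"roll": 0},{"tx": 0,"ty": 0,"tz": 15,"roll": 0},{"tx": 0,"ty": 0,"tz": 17,"roll": 0},{"tx": 0,"ty": 0,"tz": 17.5,"roll": 0},{"tx": -6,"ty": 0,"tz": 17.5,"roll": 0},{"tx": -12,"ty": 0,"tz": 17.5,"roll": 0},{"tx": -16,"ty": 0,"tz": 17.5,"roll": 0}]}}

```text
t: 3.33
tcp_pos: [504.6, -22.8, 61.7]
tcp_rot: [3.141, 0.001, 1.651]
wrist_force: [-0.0, -0.1, 0.2]
grip_width: 0.999
grasp_force: 0.0
```

Call:
{"name": "carry_out", "arguments": {"targets": [{"tx": -4,"ty": 0,"tz": 0,"roll": 0},{"tx": -9,"ty": 0,"tz": 0,"roll": 0},{"tx": -15,"ty": 0,"tz": 0,"roll": 0},{"tx": -21,"ty": 0,"tz": 0,"roll": 0},{"tx": -27,"ty": 0,"tz": 0,"roll": 0},{"tx": -33,"ty": 0,"tz": 0,"roll": 0},{"tx": -39,"ty": 0,"tz": 0,"roll": 0},{"tx": -45,"ty": 0,"tz": 0,"roll": 0},{"tx": -50,"ty": 0,"tz": 0,"roll": 0},{"tx": -54,"ty": 0,"tz": 0,"roll": 0},{"tx": -57,"ty": 0,"tz": 0,"roll": 0},{"tx": -58,"ty": 0,"tz": 0,"roll": 0}]}}

```text
t: 4.33
tcp_pos: [509.0, -80.2, 61.4]
tcp_rot: [-3.142, 0.0, 1.651]
wrist_force: [-0.4, 1.0, 0.8]
grip_width: 0.996
grasp_force: 0.4
```

```bash
python3 go.py -3 -134 62.5 90; python3 - <<'E'
from meas import *
c=look("top"); cv2.imwrite("pics/p1.png",cv2.resize(c["frame"][90:300,160:460],(800,560)))
E
```

```text
t 4.33 now x',y',z [  -3.7 -121.4] 61.4 yaw rel deg 89.72 u -88.6 F [-0.4  1.   0.8] w mm 93.6 q6 -0.35
tx -12.6 ty 0.7 tz -1.1 roll -0.28
top board_center yaw 0.1028 size 72.3 63.4 ctr [ 491.  -168.3] zmed 66.5
top other_center yaw 0.0302 size 121.6 109.9 ctr [496.6 162.7] zmed 66.9
top stand_top yaw 0.0938 size 200.0 447.9 ctr [504.7  27.2] zmed 61.0
```

View pics/p1.png

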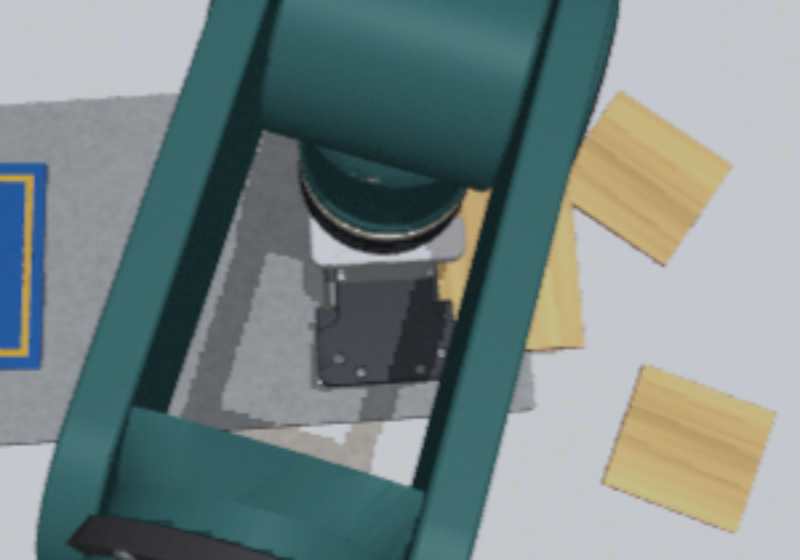

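The board's outer edge is now at crop x≈580 against the rim at ≈533, so the overhang is about 28 mm, as predicted. I need about 13 mm more.

Call:
{"name": "carry_out", "arguments": {"targets": [{"tx": -4,"ty": 0,"tz": 0,"roll": 0},{"tx": -8,"ty": 0,"tz": 0,"roll": 0},{"tx": -11,"ty": 0,"tz": 0,"roll": 0},{"tx": -12.5,"ty": 0,"tz": 0,"roll": 0},{"tx": -12.5,"ty": 0,"tz": 0,"roll": 0},{"tx": -12.5,"ty": 0,"tz": 0,"roll": 0},{"tx": -5,"ty": 0,"tz": 0,"roll": 0},{"tx": 5,"ty": 0,"tz": 0,"roll": 0},{"tx": 10,"ty": 0,"tz": -20,"roll": 0},{"tx": 10,"ty": 0,"tz": -60,"roll": 0},{"tx": 10,"ty": 0,"tz": -90,"roll": 0},{"tx": 10,"ty": 0,"tz": -90,"roll": 0}]}}

```text
t: 5.63
tcp_pos: [512.0, -69.4, 159.2]
tcp_rot: [3.128, 0.004, 1.653]
wrist_force: [0.6, 0.5, 1.8]
grip_width: 1.001
grasp_force: 0.0
```

```bash
python3 go.py -3 -20 150 0
```

```text
t 5.63 now x',y',z [   0.2 -110.9] 159.2 yaw rel deg 89.82 u -99.1 F [0.6 0.5 1.8] w mm 94.1 q6 -0.33
tx 90.9 ty -3.5 tz 9.2 roll 89.82
```

Call:
{"name": "carry_out", "arguments": {"targets": [{"tx": 200,"ty": -3,"tz": -20,"roll": 89.8},{"tx": 200,"ty": -3,"tz": -20,"roll": 89.8},{"tx": 200,"ty": -3,"tz": -20,"roll": 89.8},{"tx": 200,"ty": -3,"tz": -20,"roll": 89.8},{"tx": 200,"ty": -3,"tz": -20,"roll": 89.8},{"tx": 200,"ty": -3,"tz": -20,"roll": 89.8},{"tx": 200,"ty": -3,"tz": -20,"roll": 89.8},{"tx": 200,"ty": -3,"tz": -20,"roll": 89.8},{"tx": 200,"ty": -3,"tz": -20,"roll": 89.8},{"tx": 200,"ty": -3,"tz": -20,"roll": 89.8},{"tx": 200,"ty": -3,"tz": -20,"roll": 89.8},{"tx": 200,"ty": -3,"tz": -20,"roll": 89.8}]}}

```text
t: 6.63
tcp_pos: [488.4, 130.3, 170.9]
tcp_rot: [-3.141, 0.001, 0.217]
wrist_force: [1.1, 0.9, 0.3]
grip_width: 0.999
grasp_force: 0.0
```

```bash
python3 -c "
from meas import *
look('top',(('board_center',66),('other_center',66)));look('scene',(('board_center',66),))"; python3 go.py -3 -185 100 0
```

```text
top board_center yaw 0.0808 size 119.2 108.5 ctr [ 513.6 -156.5] zmed 66.3
top other_center yaw 0.0246 size 120.0 89.1 ctr [497.2 152.8] zmed 67.1
scene board_center yaw 0.0767 size 120.0 112.7 ctr [ 513.1 -158. ] zmed 68.1
t 6.88 now x',y',z [-6.  89.6] 171.2 yaw rel deg 8.01 u -299.6 F [-0.3 -0.6  0.3] w mm 93.9 q6 1.49
tx -35.3 ty 272.3 tz 71.2 roll 8.01
```

```bash
python3 go.py -6 -185 110 0
```

```text
t 6.88 now x',y',z [-6.  89.6] 171.2 yaw rel deg 8.01 u -299.6 F [-0.3 -0.6  0.3] w mm 93.9 q6 1.49
tx -38.2 ty 271.9 tz 61.2 roll 8.01
```

Call:
{"name": "carry_out", "arguments": {"targets": [{"tx": -4,"ty": 30,"tz": 0,"roll": 7},{"tx": -12,"ty": 70,"tz": 0,"roll": 8},{"tx": -20,"ty": 110,"tz": 10,"roll": 8},{"tx": -26,"ty": 150,"tz": 20,"roll": 8},{"tx": -30,"ty": 190,"tz": 30,"roll": 8},{"tx": -34,"ty": 230,"tz": 40,"roll": 8},{"tx": -38,"ty": 260,"tz": 50,"roll": 8},{"tx": -38,"ty": 272,"tz": 60,"roll": 8},{"tx": -38,"ty": 272,"tz": 60,"roll": 8},{"tx": -38,"ty": 272,"tz": 60,"roll": 8},{"tx": -38,"ty": 272,"tz": 60,"roll": 8}]}}

```text
t: 7.8
tcp_pos: [512.1, -142.9, 111.8]
tcp_rot: [-3.141, -0.0, 0.084]
wrist_force: [-0.2, -0.2, 0.5]
grip_width: 1.0
grasp_force: 0.0
```

```bash
python3 go.py -6 -185 70 0
```

```text
t 7.8 now x',y',z [  -6. -184.] 111.8 yaw rel deg -0.06 u -26.0 F [-0.2 -0.2  0.5] w mm 94.0 q6 1.11
tx -0.0 ty 1.0 tz 41.8 roll -0.06
```

Call:
{"name": "carry_out", "arguments": {"targets": [{"tx": 0,"ty": 0,"tz": 20,"roll": 0},{"tx": 0,"ty": 0,"tz": 34,"roll": 0},{"tx": 0,"ty": 0,"tz": 40,"roll": 0},{"tx": 0,"ty": 0,"tz": 42,"roll": 0},{"tx": 0,"ty": 0,"tz": 44,"roll": 0},{"tx": 0,"ty": 0,"tz": 46,"roll": 0},{"tx": 0,"ty": 0,"tz": 48,"roll": 0},{"tx": 0,"ty": 0,"tz": 49,"roll": 0},{"tx": 0,"ty": 0,"tz": 49,"roll": 0}]}}

```text
t: 8.55
tcp_pos: [512.1, -144.5, 62.8]
tcp_rot: [3.141, -0.001, 0.082]
wrist_force: [0.1, -0.7, 0.4]
grip_width: 0.997
grasp_force: 0.2
```

```bash
python3 go.py -6 -185 61.5 0; python3 -c "
from meas import *
c=look('scene',(('board_center',66),)); cv2.imwrite('pics/p2.png',cv2.resize(c['frame'][80:290,130:410],(800,600)))"
```

```text
t 8.55 now x',y',z [  -6.  -185.7] 62.8 yaw rel deg -0.17 u -24.3 F [ 0.1 -0.7  0.4] w mm 93.7 q6 1.11
tx 0.0 ty -0.7 tz 1.3 roll -0.17
scene board_center yaw 0.0097 size 59.0 100.8 ctr [ 544.9 -156.5] zmed 71.1
```

View pics/p2.png

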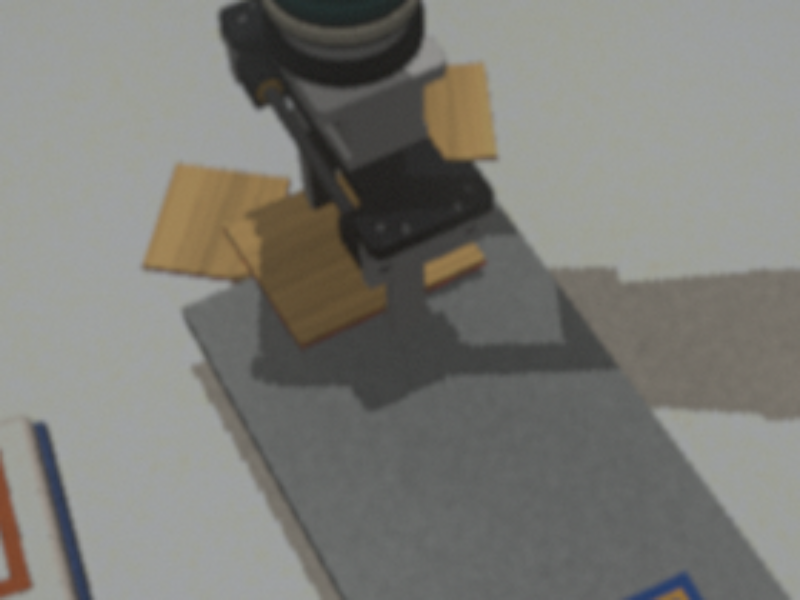

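The board is tilted: its inner edge at crop (345,330) is lifted off the riser and the fingers straddle it, with one on the overhang and one behind the edge. Now I close in steps so it rotates upright.

Call:
{"name": "carry_out", "arguments": {"targets": [{"tx": 0,"ty": 0.7,"tz": 0.5,"roll": 0},{"tx": 0,"ty": 1.5,"tz": 1,"roll": 0},{"tx": 0,"ty": 1.5,"tz": 1,"roll": 0},{"tx": 0,"ty": 1.5,"tz": 1,"roll": 0},{"tx": 0,"ty": 1.5,"tz": 1,"roll": 0}], "claw": 0.7, "grip_force": 10}}

```text
t: 9.07
tcp_pos: [512.1, -145.8, 61.8]
tcp_rot: [-3.142, -0.001, 0.082]
wrist_force: [-1.2, 1.5, 2.6]
grip_width: 0.852
grasp_force: 2.7
```

Call:
{"name": "carry_out", "arguments": {"targets": [{"tx": 0,"ty": 0,"tz": 0,"roll": 0},{"tx": 0,"ty": -0.5,"tz": 0,"roll": 0},{"tx": 0,"ty": -1,"tz": 0,"roll": 0},{"tx": 0,"ty": -1,"tz": 0,"roll": 0},{"tx": 0,"ty": -1,"tz": 0,"roll": 0}], "claw": 0.51}}

```text
t: 9.48
tcp_pos: [512.6, -144.9, 62.7]
tcp_rot: [3.141, -0.002, 0.082]
wrist_force: [-0.8, 1.4, 6.3]
grip_width: 0.755
grasp_force: 5.7
```

```bash
python3 go.py -6 -185 61.5 0; python3 -c "
from meas import *
c=look('scene',()); cv2.imwrite('pics/p3.png',cv2.resize(c['frame'][80:290,130:410],(800,600)))"
```

```text
t 9.48 now x',y',z [  -5.7 -186.1] 62.7 yaw rel deg -0.16 u -23.9 F [-0.8  1.4  6.3] w mm 71.0 q6 1.11
tx -0.3 ty -1.1 tz 1.2 roll -0.16
```

View pics/p3.png

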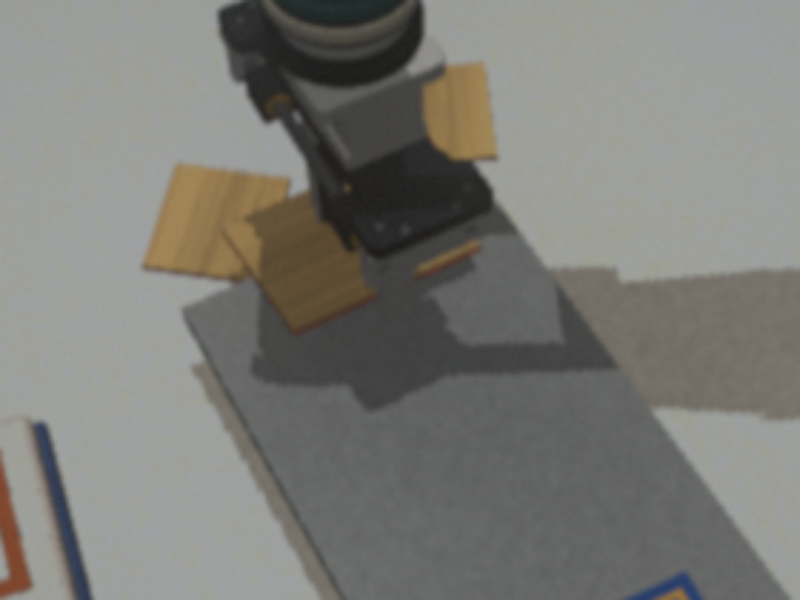

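The board is tilting further. Its inner edge is now higher at crop (340,310), at roughly 18°. I keep closing.

Call:
{"name": "carry_out", "arguments": {"targets": [{"tx": 0,"ty": -1,"tz": 0.5,"roll": 0},{"tx": 0,"ty": -1.5,"tz": 0.8,"roll": 0},{"tx": 0,"ty": -1.5,"tz": 0.8,"roll": 0},{"tx": 0,"ty": -1.5,"tz": 0.8,"roll": 0},{"tx": 0,"ty": -1.5,"tz": 0.8,"roll": 0}], "claw": 0.38}}

```text
t: 9.95
tcp_pos: [512.6, -144.0, 63.0]
tcp_rot: [3.139, -0.002, 0.082]
wrist_force: [-1.9, 0.9, 9.4]
grip_width: 0.729
grasp_force: 9.6
```

```bash
python3 go.py
```

```text
t 9.95 now x',y',z [  -5.5 -185.2] 63.0 yaw rel deg -0.15 u -24.8 F [-1.9  0.9  9.4] w mm 68.6 q6 1.11
```

Call:
{"name": "carry_out", "arguments": {"targets": [{"tx": 0,"ty": -1.2,"tz": 0,"roll": 0},{"tx": 0,"ty": -2.4,"tz": 0.3,"roll": 0},{"tx": 0,"ty": -2.4,"tz": 0.5,"roll": 0},{"tx": 0,"ty": -2.4,"tz": 0.5,"roll": 0},{"tx": 0,"ty": -3,"tz": 0.5,"roll": 0},{"tx": 0,"ty": -3,"tz": 0.5,"roll": 0}], "claw": 0.53}}

```text
t: 10.45
tcp_pos: [511.8, -141.0, 60.3]
tcp_rot: [3.14, -0.0, 0.082]
wrist_force: [-0.8, -2.8, 3.5]
grip_width: 0.765
grasp_force: 1.8
```

```bash
python3 go.py;  python3 -c "
from meas import *
c=cam('scene'); cv2.imwrite('pics/p4.png',cv2.resize(c['frame'][80:290,130:410],(800,600)))
for r in robot.regions_of('board_center','scene'):
    P,_=pts(c,r['region'])
    if len(P)>20 and np.median(P[:,2])>30:
        PSI=.085;C=np.array([502.4,41.]);R=np.array([[np.cos(PSI),-np.sin(PSI)],[np.sin(PSI),np.cos(PSI)]])
        u=-((P[:,:2]-C)@R)[:,1]-210
        A=np.polyfit(u,P[:,2],1); print(r['p'],len(P),'tilt deg',np.degrees(np.arctan(-A[0])),'z at rim',A[1],'u',np.percentile(u,[1,99]),'z',np.percentile(P[:,2],[1,99]))
"
```

```text
t 10.45 now x',y',z [  -6.1 -182.1] 60.3 yaw rel deg -0.18 u -27.9 F [-0.8 -2.8  3.5] w mm 71.9 q6 1.11
0.56 132 tilt deg 52.95593709924819 z at rim 70.51411036771252 u [-23.23351856  28.41363267] z [30.84995729 99.89040339]
```

Call:
{"name": "carry_out", "arguments": {"targets": [{"tx": 0,"ty": 1.5,"tz": -0.5,"roll": 0},{"tx": 0,"ty": 3.5,"tz": -0.7,"roll": 0},{"tx": 0,"ty": 5.5,"tz": -0.7,"roll": 0},{"tx": 0,"ty": 7.3,"tz": -0.7,"roll": 0},{"tx": 0,"ty": 7.3,"tz": -0.7,"roll": 0},{"tx": 0,"ty": 7.3,"tz": -0.7,"roll": 0}], "claw": 0.2}}

```text
t: 11.05
tcp_pos: [511.9, -147.6, 60.4]
tcp_rot: [-3.141, 0.001, 0.082]
wrist_force: [0.1, -2.7, -0.1]
grip_width: 0.602
grasp_force: 1.1
```

```bash
cat > tilt.py <<'E'
from meas import *
import sys
c=cam('scene')
if len(sys.argv)>1: cv2.imwrite('pics/%s.png'%sys.argv[1],cv2.resize(c['frame'][80:290,130:410],(800,600)))
PSI=.085;C=np.array([502.4,41.]);R=np.array([[np.cos(PSI),-np.sin(PSI)],[np.sin(PSI),np.cos(PSI)]])
for r in robot.regions_of('board_center','scene'):
    P,_=pts(c,cv2.erode(r['region'].astype(np.uint8),np.ones((3,3)))>0)
    if len(P)<20: continue
    Q=(P[:,:2]-C)@R; u=-Q[:,1]-210; A=np.polyfit(u,P[:,2],1)
    if np.percentile(P[:,2],99)>30: print(round(r['p'],2),len(P),'tilt',np.round(np.degrees(np.arctan(-A[0])),1),'u',np.round(np.percentile(u,[1,99])),'z',np.round(np.percentile(P[:,2],[1,99])),'x',np.round(np.percentile(Q[:,0],[1,99])))
E
python3 go.py; python3 tilt.py p4
```

```text
t 11.05 now x',y',z [  -6.5 -188.7] 60.4 yaw rel deg -0.18 u -21.3 F [ 0.1 -2.7 -0.1] w mm 56.6 q6 1.1
0.51 73 tilt 54.4 u [-22.  32.] z [ 25. 100.] x [11. 52.]
```

View pics/p4.png

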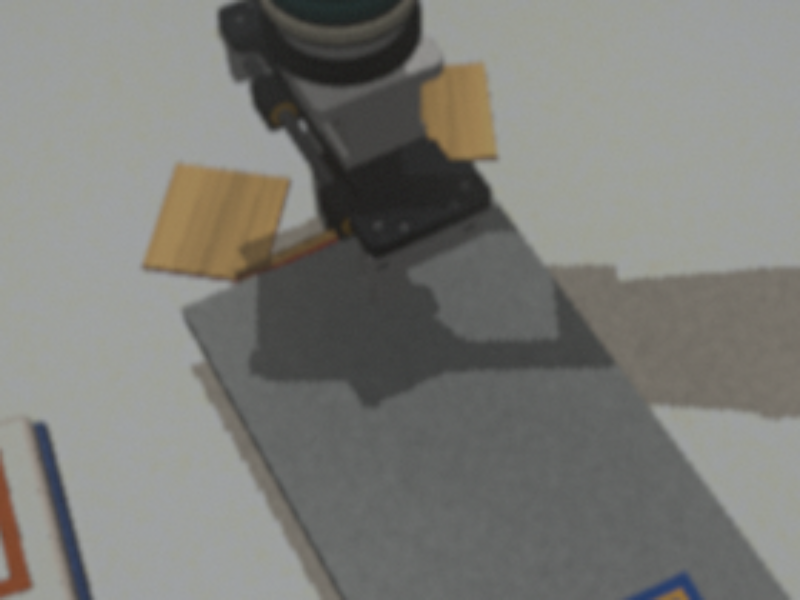

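The board now leans at about 54°, with its upper edge at crop (290,255). It has slid outward about 13 mm, so I close on it next and then squeeze while lifting.

Call:
{"name": "carry_out", "arguments": {"targets": [{"tx": 0,"ty": 2,"tz": -0.5,"roll": 0},{"tx": 0,"ty": 4.5,"tz": -0.5,"roll": 0},{"tx": 0,"ty": 7,"tz": -0.5,"roll": 0},{"tx": 0,"ty": 9,"tz": -0.5,"roll": 0},{"tx": 0,"ty": 9.3,"tz": -0.5,"roll": 0},{"tx": 0,"ty": 9.3,"tz": -0.5,"roll": 0}], "claw": -0.2}}

```text
t: 11.65
tcp_pos: [512.6, -156.7, 61.1]
tcp_rot: [-3.141, 0.001, 0.082]
wrist_force: [0.4, -1.4, -0.3]
grip_width: 0.4
grasp_force: 0.4
```

```bash
python3 go.py; python3 tilt.py
```

```text
t 11.65 now x',y',z [  -6.6 -197.8] 61.1 yaw rel deg -0.19 u -12.2 F [ 0.4 -1.4 -0.3] w mm 37.6 q6 1.09
0.78 49 tilt 54.7 u [-21.  27.] z [ 30. 100.] x [ 4. 52.]
```

Call:
{"name": "carry_out", "arguments": {"targets": [{"tx": 0,"ty": 2,"tz": -0.5,"roll": 0},{"tx": 0,"ty": 4,"tz": -1.5,"roll": 0},{"tx": 0,"ty": 6,"tz": -3,"roll": 0},{"tx": 0,"ty": 7,"tz": -4,"roll": 0},{"tx": 0,"ty": 7,"tz": -4.5,"roll": 0},{"tx": 0,"ty": 7,"tz": -4.5,"roll": 0}], "claw": -0.5}}

```text
t: 12.25
tcp_pos: [514.1, -164.5, 66.6]
tcp_rot: [3.14, -0.002, 0.082]
wrist_force: [-0.4, -1.5, 3.8]
grip_width: 0.254
grasp_force: 9.3
```

```bash
python3 go.py; python3 tilt.py
```

```text
t 12.25 now x',y',z [  -5.8 -205.7] 66.6 yaw rel deg -0.19 u -4.3 F [-0.4 -1.5  3.8] w mm 23.9 q6 1.07
0.81 180 tilt 60.2 u [-17.  24.] z [ 35. 103.] x [ 3. 52.]
```

Call:
{"name": "carry_out", "arguments": {"targets": [{"tx": 0,"ty": 1,"tz": -2,"roll": 0},{"tx": 0,"ty": 3,"tz": -5,"roll": 0},{"tx": 0,"ty": 5,"tz": -8,"roll": 0},{"tx": 0,"ty": 6,"tz": -11,"roll": 0},{"tx": 0,"ty": 6,"tz": -13,"roll": 0},{"tx": 0,"ty": 6,"tz": -13,"roll": 0}], "claw": -1, "grip_force": 15}}

```text
t: 12.85
tcp_pos: [514.0, -171.7, 78.5]
tcp_rot: [3.138, 0.0, 0.081]
wrist_force: [0.9, -6.7, 0.8]
grip_width: 0.062
grasp_force: 15.0
```

```bash
python3 go.py; python3 tilt.py p5
```

```text
t 12.85 now x',y',z [  -6.5 -212.9] 78.5 yaw rel deg -0.2 u 2.9 F [ 0.9 -6.7  0.8] w mm 5.8 q6 1.06
0.73 537 tilt -77.7 u [-1.  5.] z [ 66. 115.] x [ 2. 48.]
```

View pics/p5.png

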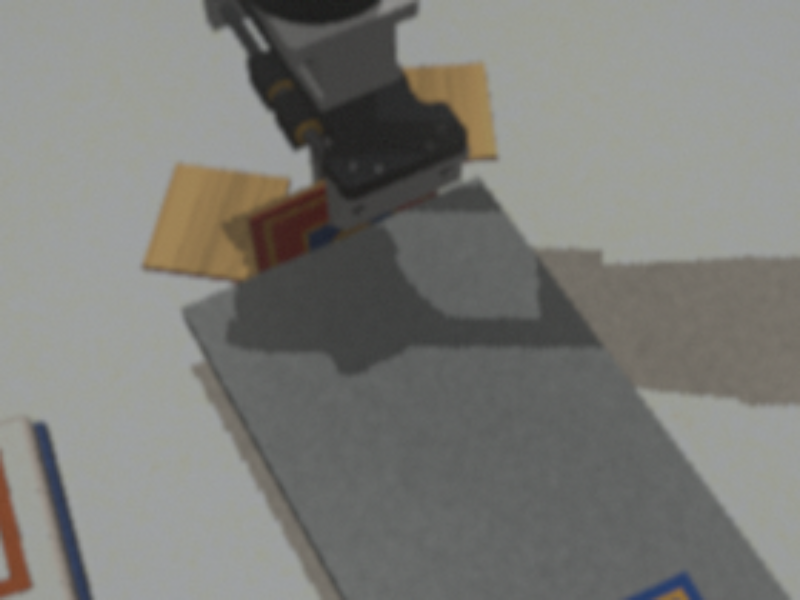

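The board is clamped upright with its red painted side facing inward, at crop (320,215). Next I lift it and carry it in over the riser.

Call:
{"name": "carry_out", "arguments": {"targets": [{"tx": 0,"ty": 3,"tz": -3,"roll": 0},{"tx": 0,"ty": 4,"tz": -15,"roll": 0},{"tx": 0,"ty": 4,"tz": -30,"roll": 0},{"tx": 0,"ty": 4,"tz": -45,"roll": 0},{"tx": 0,"ty": 4,"tz": -60,"roll": 0},{"tx": 0,"ty": 4,"tz": -75,"roll": 0},{"tx": 0,"ty": 4,"tz": -85,"roll": 0},{"tx": 0,"ty": 4,"tz": -90,"roll": 0},{"tx": 0,"ty": 4,"tz": -90,"roll": 0}]}}

```text
t: 13.7
tcp_pos: [514.7, -173.7, 170.2]
tcp_rot: [3.141, -0.002, 0.082]
wrist_force: [-0.5, 0.5, -0.7]
grip_width: 0.059
grasp_force: 15.0
```

Call:
{"name": "carry_out", "arguments": {"targets": [{"tx": 0,"ty": -10,"tz": 0,"roll": 0},{"tx": 0,"ty": -24,"tz": 0,"roll": 0},{"tx": 0,"ty": -40,"tz": 0,"roll": 0},{"tx": 0,"ty": -56,"tz": 0,"roll": 0},{"tx": 0,"ty": -72,"tz": 0,"roll": 0},{"tx": 0,"ty": -88,"tz": 0,"roll": 0},{"tx": 0,"ty": -104,"tz": 0,"roll": 0},{"tx": 0,"ty": -115,"tz": 0,"roll": 0},{"tx": 0,"ty": -122,"tz": 0,"roll": 0},{"tx": 0,"ty": -124,"tz": 0,"roll": 0},{"tx": 0,"ty": -124,"tz": 0,"roll": 0}]}}

```text
t: 14.62
tcp_pos: [503.9, -49.7, 168.5]
tcp_rot: [3.141, 0.001, 0.083]
wrist_force: [-0.1, 0.1, -1.3]
grip_width: 0.065
grasp_force: 15.0
```

```bash
python3 go.py; python3 tilt.py p6
```

```text
t 14.62 now x',y',z [ -6.2 -90.5] 168.5 yaw rel deg -0.11 u -119.5 F [-0.1  0.1 -1.3] w mm 6.1 q6 1.28
0.82 1734 tilt -80.4 u [-124. -119.] z [ 99. 204.] x [-65.  49.]
```

View pics/p6.png

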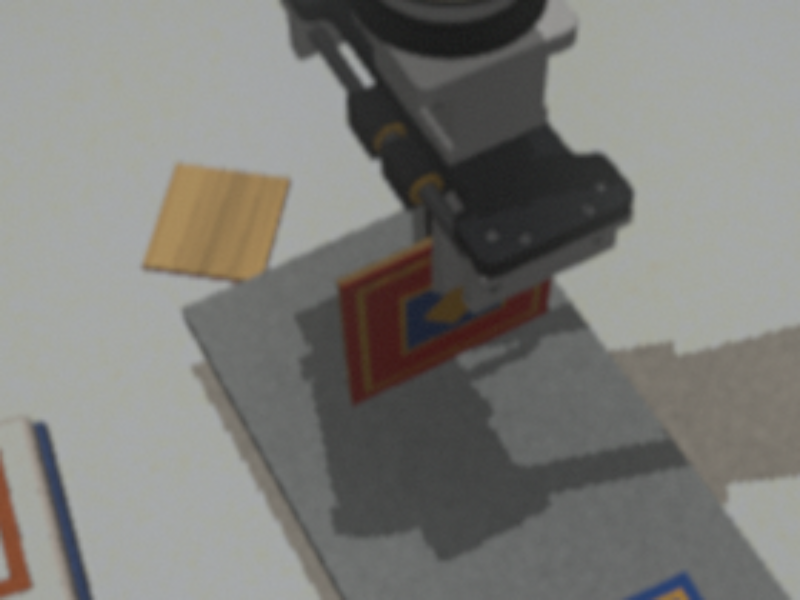

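The board hangs upright above the riser, clear of everything, with its lower edge at about z=96. I lower it until it touches.

Call:
{"name": "carry_out", "arguments": {"targets": [{"tx": 0,"ty": 0,"tz": 8,"roll": 0},{"tx": 0,"ty": 0,"tz": 17,"roll": 0},{"tx": 0,"ty": 0,"tz": 25,"roll": 0},{"tx": 0,"ty": 0,"tz": 29,"roll": 0},{"tx": 0,"ty": 0,"tz": 31,"roll": 0},{"tx": 0,"ty": 0,"tz": 32,"roll": 0},{"tx": 0,"ty": 0,"tz": 33,"roll": 0},{"tx": 0,"ty": 0,"tz": 33,"roll": 0}]}}

```text
t: 15.38
tcp_pos: [503.3, -50.5, 137.2]
tcp_rot: [3.141, 0.001, 0.082]
wrist_force: [-5.5, 0.7, 8.2]
grip_width: 0.06
grasp_force: 15.0
```

Call:
{"name": "carry_out", "arguments": {"targets": [{"tx": 0,"ty": 0,"tz": 0.7,"roll": 0},{"tx": 0,"ty": 0,"tz": 1.4,"roll": 0},{"tx": 0,"ty": 0,"tz": 1.4,"roll": 0}]}}

```text
t: 15.63
tcp_pos: [503.4, -50.5, 137.2]
tcp_rot: [3.141, 0.0, 0.082]
wrist_force: [-6.0, 1.2, 13.1]
grip_width: 0.059
grasp_force: 15.0
```

Call:
{"name": "carry_out", "arguments": {"targets": [{"tx": 0,"ty": 0,"tz": -0.7,"roll": 0},{"tx": 0,"ty": 1,"tz": -0.7,"roll": 0},{"tx": 0,"ty": 2.5,"tz": -0.7,"roll": 0},{"tx": 0,"ty": 4,"tz": -0.7,"roll": 0},{"tx": 0,"ty": 5,"tz": -0.7,"roll": 0},{"tx": 0,"ty": 5,"tz": -0.7,"roll": 0}], "claw": -0.79, "grip_force": 10}}

```text
t: 16.13
tcp_pos: [504.4, -55.5, 134.6]
tcp_rot: [-3.142, 0.001, 0.082]
wrist_force: [1.3, 0.3, -0.4]
grip_width: 0.105
grasp_force: 0.0
```

```bash
python3 go.py; python3 tilt.py p7
```

```text
t 16.13 now x',y',z [ -6.2 -96.4] 134.6 yaw rel deg -0.19 u -113.6 F [ 1.3  0.3 -0.4] w mm 9.8 q6 1.27
0.82 1641 tilt -86.1 u [-121. -112.] z [ 67. 173.] x [-65.  48.]
```

View pics/p7.png

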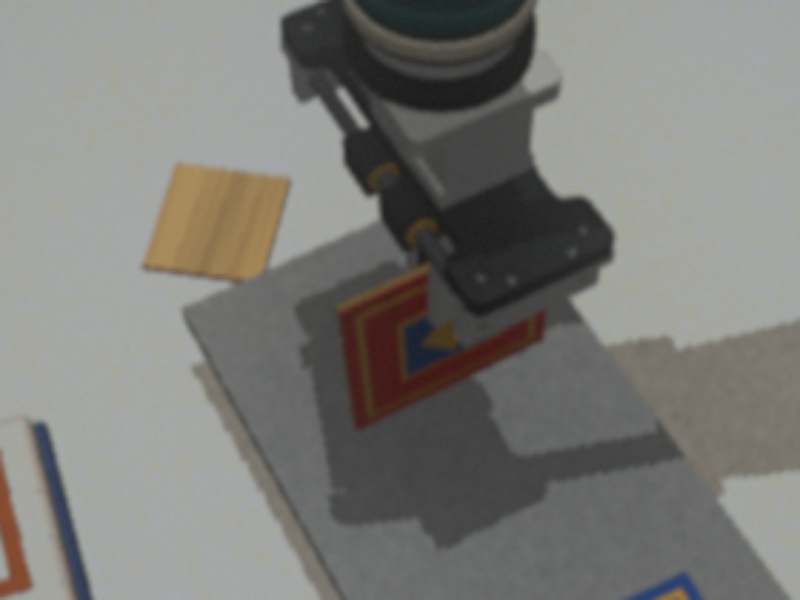

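Picture: the board's lower edge rests on the riser at crop (360,425), and it leans slightly outward between the loosened fingers. That was my tenth view, so from here I work from numbers. I slide the fingers down along the board.

Call:
{"name": "carry_out", "arguments": {"targets": [{"tx": 0,"ty": 0,"tz": 0,"roll": 0},{"tx": 0,"ty": 0,"tz": 3,"roll": 0},{"tx": 0,"ty": 0,"tz": 7,"roll": 0},{"tx": 0,"ty": 0,"tz": 12,"roll": 0},{"tx": 0,"ty": 0,"tz": 17,"roll": 0},{"tx": 0,"ty": 0,"tz": 22,"roll": 0},{"tx": 0,"ty": 0,"tz": 25,"roll": 0},{"tx": 0,"ty": 0,"tz": 25,"roll": 0}], "claw": -0.7}}

```text
t: 16.9
tcp_pos: [503.8, -55.1, 108.8]
tcp_rot: [-3.141, 0.002, 0.082]
wrist_force: [-0.4, -0.3, 0.7]
grip_width: 0.148
grasp_force: 0.0
```

```bash
python3 go.py; sed -i 's/A=np.polyfit(u,P\[:,2\],1)/A=np.polyfit(u,P[:,2],1); B=np.polyfit(P[:,2],u,1); print("lean out deg",np.round(np.degrees(np.arctan(B[0])),1),"u at riser",np.round(B[0]*62+B[1],1))/' tilt.py; python3 tilt.py
```

```text
t 16.9 now x',y',z [ -6.8 -95.9] 108.8 yaw rel deg -0.17 u -114.1 F [-0.4 -0.3  0.7] w mm 13.9 q6 1.27
lean out deg 4.7 u at riser -121.3
0.85 1335 tilt -84.7 u [-121. -109.] z [ 67. 173.] x [-9. 48.]
lean out deg -12.6 u at riser 76.1
lean out deg 84.7 u at riser -234.7
0.58 22161 tilt -0.1 u [-416.   -8.] z [59. 64.] x [-96.  98.]
```

Call:
{"name": "carry_out", "arguments": {"targets": [{"tx": 0,"ty": 0,"tz": 4,"roll": 0},{"tx": 0,"ty": 0,"tz": 8,"roll": 0},{"tx": 0,"ty": 0,"tz": 12,"roll": 0},{"tx": 0,"ty": 0,"tz": 16,"roll": 0},{"tx": 0,"ty": 0,"tz": 20,"roll": 0},{"tx": 0,"ty": 0,"tz": 23,"roll": 0},{"tx": 0,"ty": 0,"tz": 25,"roll": 0},{"tx": 0,"ty": 0,"tz": 25,"roll": 0}]}}

```text
t: 17.67
tcp_pos: [504.1, -55.2, 84.4]
tcp_rot: [-3.141, 0.001, 0.082]
wrist_force: [0.7, -0.1, 0.7]
grip_width: 0.15
grasp_force: 0.0
```

```bash
python3 go.py; python3 tilt.py | head -2
```

```text
t 17.67 now x',y',z [ -6.4 -96. ] 84.4 yaw rel deg -0.17 u -114.0 F [ 0.7 -0.1  0.7] w mm 14.1 q6 1.27
lean out deg 5.5 u at riser -121.3
0.89 1144 tilt -84.0 u [-121. -108.] z [ 68. 172.] x [-69.  48.]
```

Call:
{"name": "carry_out", "arguments": {"targets": [{"tx": 0,"ty": 2.5,"tz": 0,"roll": 0},{"tx": 0,"ty": 5,"tz": 1,"roll": 0},{"tx": 0,"ty": 7.5,"tz": 2,"roll": 0},{"tx": 0,"ty": 10,"tz": 3,"roll": 0},{"tx": 0,"ty": 12.5,"tz": 4,"roll": 0},{"tx": 0,"ty": 15,"tz": 4,"roll": 0},{"tx": 0,"ty": 17,"tz": 4,"roll": 0},{"tx": 0,"ty": 17,"tz": 4,"roll": 0}], "claw": -0.22}}

```text
t: 18.43
tcp_pos: [505.9, -72.7, 81.1]
tcp_rot: [3.141, 0.0, 0.081]
wrist_force: [0.1, -0.3, 0.3]
grip_width: 0.388
grasp_force: 0.1
```

```bash
python3 go.py; python3 tilt.py | head -2
```

```text
t 18.43 now x',y',z [  -6.1 -113.6] 81.1 yaw rel deg -0.2 u -96.4 F [ 0.1 -0.3  0.3] w mm 36.5 q6 1.24
lean out deg 20.8 u at riser -121.6
0.77 1522 tilt -69.0 u [-119.  -81.] z [ 67. 167.] x [-68.  47.]
```

Call:
{"name": "carry_out", "arguments": {"targets": [{"tx": 0,"ty": 1.5,"tz": 1,"roll": 0},{"tx": 0,"ty": 3,"tz": 2,"roll": 0},{"tx": 0,"ty": 4.5,"tz": 3,"roll": 0},{"tx": 0,"ty": 6,"tz": 4,"roll": 0},{"tx": 0,"ty": 7.5,"tz": 5,"roll": 0},{"tx": 0,"ty": 9,"tz": 6,"roll": 0},{"tx": 0,"ty": 9,"tz": 6,"roll": 0}], "claw": 0.13}}

```text
t: 19.12
tcp_pos: [506.6, -81.5, 74.9]
tcp_rot: [3.141, 0.0, 0.082]
wrist_force: [-1.5, -0.7, -0.1]
grip_width: 0.565
grasp_force: 0.1
```

```bash
python3 go.py; python3 tilt.py | head -2
```

```text
t 19.12 now x',y',z [  -6.2 -122.4] 74.9 yaw rel deg -0.19 u -87.6 F [-1.5 -0.7 -0.1] w mm 53.1 q6 1.22
lean out deg -47.1 u at riser 28.2
lean out deg 30.7 u at riser -122.0
```

Call:
{"name": "carry_out", "arguments": {"targets": [{"tx": 0,"ty": 1.5,"tz": 0.5,"roll": 0},{"tx": 0,"ty": 3,"tz": 1,"roll": 0},{"tx": 0,"ty": 4.5,"tz": 1.5,"roll": 0},{"tx": 0,"ty": 6,"tz": 2,"roll": 0},{"tx": 0,"ty": 7.3,"tz": 2.5,"roll": 0},{"tx": 0,"ty": 8.5,"tz": 3,"roll": 0},{"tx": 0,"ty": 8.5,"tz": 3,"roll": 0}], "claw": 0.46}}

```text
t: 19.8
tcp_pos: [507.3, -89.8, 71.9]
tcp_rot: [-3.142, 0.0, 0.082]
wrist_force: [1.2, -0.9, 0.1]
grip_width: 0.73
grasp_force: 0.1
```

```bash
python3 go.py; python3 tilt.py | grep -v riser.*[^-]28
```

```text
t 19.8 now x',y',z [  -6.2 -130.8] 71.9 yaw rel deg -0.18 u -79.2 F [ 1.2 -0.9  0.1] w mm 68.6 q6 1.2
lean out deg 40.8 u at riser -123.0
0.96 1840 tilt -49.0 u [-117.  -49.] z [ 68. 148.] x [-63.  47.]
lean out deg -1.2 u at riser 87.2
```

Call:
{"name": "carry_out", "arguments": {"targets": [{"tx": 0,"ty": 1.2,"tz": 0.2,"roll": 0},{"tx": 0,"ty": 2.4,"tz": 0.4,"roll": 0},{"tx": 0,"ty": 3.6,"tz": 0.6,"roll": 0},{"tx": 0,"ty": 4.8,"tz": 0.8,"roll": 0},{"tx": 0,"ty": 6.2,"tz": 1,"roll": 0},{"tx": 0,"ty": 6.2,"tz": 1,"roll": 0}], "claw": 0.67}}

```text
t: 20.4
tcp_pos: [507.9, -96.1, 71.1]
tcp_rot: [3.142, -0.0, 0.082]
wrist_force: [0.4, 0.1, -0.7]
grip_width: 0.834
grasp_force: 0.3
```

Call:
{"name": "carry_out", "arguments": {"targets": [{"tx": 0,"ty": 1,"tz": 0.2,"roll": 0},{"tx": 0,"ty": 2,"tz": 0.4,"roll": 0},{"tx": 0,"ty": 3,"tz": 0.6,"roll": 0},{"tx": 0,"ty": 4,"tz": 0.8,"roll": 0},{"tx": 0,"ty": 4.6,"tz": 1,"roll": 0},{"tx": 0,"ty": 4.6,"tz": 1,"roll": 0}], "claw": 0.83}}

```text
t: 20.9
tcp_pos: [508.2, -100.4, 70.0]
tcp_rot: [-3.141, 0.0, 0.082]
wrist_force: [-0.1, -0.2, 0.5]
grip_width: 0.913
grasp_force: 0.4
```

```bash
python3 go.py; python3 tilt.py
```

```text
t 20.9 now x',y',z [  -6.2 -141.4] 70.0 yaw rel deg -0.18 u -68.6 F [-0.1 -0.2  0.5] w mm 85.9 q6 1.18
lean out deg 2.9 u at riser 91.7
lean out deg -56.0 u at riser -15.3
lean out deg 54.6 u at riser -125.1
0.62 2063 tilt -35.2 u [-115.  -31.] z [ 68. 129.] x [-68.  46.]
```

Call:
{"name": "carry_out", "arguments": {"targets": [{"tx": 0,"ty": 0.9,"tz": 0,"roll": 0},{"tx": 0,"ty": 1.8,"tz": 0,"roll": 0},{"tx": 0,"ty": 2.7,"tz": 0.1,"roll": 0},{"tx": 0,"ty": 3.4,"tz": 0.2,"roll": 0},{"tx": 0,"ty": 3.4,"tz": 0.2,"roll": 0}], "claw": 0.91}}

```text
t: 21.42
tcp_pos: [508.5, -103.8, 69.9]
tcp_rot: [-3.141, -0.0, 0.082]
wrist_force: [0.6, -0.6, 0.6]
grip_width: 0.954
grasp_force: 0.6
```

Call:
{"name": "carry_out", "arguments": {"targets": [{"tx": 0,"ty": 0.6,"tz": 0.1,"roll": 0},{"tx": 0,"ty": 1.2,"tz": 0.2,"roll": 0},{"tx": 0,"ty": 1.8,"tz": 0.4,"roll": 0},{"tx": 0,"ty": 2.5,"tz": 0.5,"roll": 0},{"tx": 0,"ty": 2.5,"tz": 0.5,"roll": 0}], "claw": 1}}

```text
t: 21.83
tcp_pos: [508.7, -106.4, 69.3]
tcp_rot: [-3.142, 0.0, 0.082]
wrist_force: [-0.7, -0.4, -0.1]
grip_width: 1.002
grasp_force: 0.4
```

```bash
python3 go.py; python3 tilt.py
```

```text
t 21.83 now x',y',z [  -6.2 -147.4] 69.3 yaw rel deg -0.18 u -62.6 F [-0.7 -0.4 -0.1] w mm 94.2 q6 1.17
lean out deg 12.0 u at riser 100.3
lean out deg 64.6 u at riser -128.9
0.58 2199 tilt -25.1 u [-115.  -20.] z [ 68. 113.] x [-66.  46.]
lean out deg -13.9 u at riser 61.9
lean out deg 84.4 u at riser -240.0
0.47 21621 tilt -0.1 u [-415.  -15.] z [59. 64.] x [-96.  98.]
```

Call:
{"name": "carry_out", "arguments": {"targets": [{"tx": 0,"ty": 0.6,"tz": -0.1,"roll": 0},{"tx": 0,"ty": 1.2,"tz": -0.2,"roll": 0},{"tx": 0,"ty": 1.8,"tz": -0.3,"roll": 0},{"tx": 0,"ty": 2.4,"tz": -0.3,"roll": 0},{"tx": 0,"ty": 3,"tz": -0.3,"roll": 0},{"tx": 0,"ty": 3.6,"tz": -0.3,"roll": 0},{"tx": 0,"ty": 3.6,"tz": -0.3,"roll": 0}]}}

```text
t: 22.52
tcp_pos: [509.1, -109.9, 69.8]
tcp_rot: [-3.142, -0.0, 0.082]
wrist_force: [0.2, 0.8, 0.6]
grip_width: 0.998
grasp_force: 0.7
```

```bash
python3 go.py; python3 tilt.py | grep tilt
```

```text
t 22.52 now x',y',z [  -6.2 -150.9] 69.8 yaw rel deg -0.18 u -59.1 F [0.2 0.8 0.6] w mm 93.9 q6 1.17
0.62 2336 tilt -21.7 u [-114.  -16.] z [ 68. 108.] x [-67.  47.]
```

Call:
{"name": "carry_out", "arguments": {"targets": [{"tx": 0,"ty": 0.5,"tz": 0,"roll": 0},{"tx": 0,"ty": 1,"tz": 0,"roll": 0},{"tx": 0,"ty": 1.5,"tz": 0.1,"roll": 0},{"tx": 0,"ty": 2,"tz": 0.2,"roll": 0},{"tx": 0,"ty": 2.5,"tz": 0.3,"roll": 0},{"tx": 0,"ty": 3,"tz": 0.4,"roll": 0},{"tx": 0,"ty": 3,"tz": 0.4,"roll": 0}]}}

```text
t: 23.2
tcp_pos: [509.4, -112.8, 69.6]
tcp_rot: [-3.141, -0.0, 0.082]
wrist_force: [0.3, 0.6, 2.5]
grip_width: 0.997
grasp_force: 2.0
```

```bash
python3 go.py; python3 tilt.py | grep tilt
```

```text
t 23.2 now x',y',z [  -6.  -153.8] 69.6 yaw rel deg -0.17 u -56.2 F [0.3 0.6 2.5] w mm 93.7 q6 1.16
0.9 2349 tilt -21.6 u [-111.  -12.] z [ 67. 107.] x [-68.  47.]
```

The finger now drags the board along with it, with 2.5 N of wedging at about 21°. I raise the gripper very slowly to unload it so the board can settle down the outer finger.

Call:
{"name": "carry_out", "arguments": {"targets": [{"tx": 0,"ty": 0,"tz": -0.1,"roll": 0},{"tx": 0,"ty": 0,"tz": -0.2,"roll": 0},{"tx": 0,"ty": 0,"tz": -0.3,"roll": 0},{"tx": 0,"ty": 0,"tz": -0.3,"roll": 0}]}}

```text
t: 23.63
tcp_pos: [509.4, -113.0, 69.6]
tcp_rot: [3.141, -0.0, 0.082]
wrist_force: [0.8, 1.4, 2.0]
grip_width: 1.001
grasp_force: 1.7
```

```bash
python3 go.py; python3 tilt.py | grep tilt
```

```text
t 23.63 now x',y',z [  -6.1 -154. ] 69.6 yaw rel deg -0.17 u -56.0 F [0.8 1.4 2. ] w mm 94.1 q6 1.16
0.96 2395 tilt -21.3 u [-111.  -13.] z [ 68. 108.] x [-68.  47.]
```

Call:
{"name": "carry_out", "arguments": {"targets": [{"tx": 0,"ty": 0,"tz": -0.2,"roll": 0},{"tx": 0,"ty": 0,"tz": -0.4,"roll": 0},{"tx": 0,"ty": 0,"tz": -0.5,"roll": 0},{"tx": 0,"ty": 0,"tz": -0.5,"roll": 0}]}}

```text
t: 24.07
tcp_pos: [509.1, -113.2, 69.9]
tcp_rot: [3.141, 0.0, 0.082]
wrist_force: [0.1, 0.2, 0.5]
grip_width: 1.0
grasp_force: 0.4
```

```bash
python3 go.py; python3 tilt.py | grep tilt
```

```text
t 24.07 now x',y',z [  -6.4 -154.2] 69.9 yaw rel deg -0.17 u -55.8 F [0.1 0.2 0.5] w mm 94.0 q6 1.16
0.87 2371 tilt -21.7 u [-110.  -12.] z [ 68. 108.] x [-67.  47.]
```

Call:
{"name": "carry_out", "arguments": {"targets": [{"tx": 0,"ty": 0.4,"tz": -0.2,"roll": 0},{"tx": 0,"ty": 0.8,"tz": -0.3,"roll": 0},{"tx": 0,"ty": 1.2,"tz": -0.3,"roll": 0},{"tx": 0,"ty": 1.6,"tz": -0.3,"roll": 0},{"tx": 0,"ty": 1.6,"tz": -0.3,"roll": 0}]}}

```text
t: 24.58
tcp_pos: [509.3, -114.6, 70.4]
tcp_rot: [3.142, 0.0, 0.082]
wrist_force: [-0.2, 0.3, 0.7]
grip_width: 1.0
grasp_force: 0.0
```

```bash
python3 go.py; python3 tilt.py | grep tilt
```

```text
t 24.58 now x',y',z [  -6.3 -155.6] 70.4 yaw rel deg -0.18 u -54.4 F [-0.2  0.3  0.7] w mm 94.0 q6 1.16
0.82 2220 tilt -0.1 u [-116.  -11.] z [66. 71.] x [-68.  46.]
```

The board is lying flat now (tilt 0°). I lift straight off and retreat.

Call:
{"name": "carry_out", "arguments": {"targets": [{"tx": 0,"ty": 1,"tz": 0,"roll": 0},{"tx": 0,"ty": 1.5,"tz": -1,"roll": 0},{"tx": 0,"ty": 1.5,"tz": -10,"roll": 0},{"tx": 0,"ty": 1.5,"tz": -30,"roll": 0},{"tx": 0,"ty": 1.5,"tz": -60,"roll": 0},{"tx": 0,"ty": 1.5,"tz": -90,"roll": 0},{"tx": 0,"ty": 1.5,"tz": -120,"roll": 0},{"tx": -100,"ty": 40,"tz": -120,"roll": 0},{"tx": -140,"ty": 120,"tz": -120,"roll": 0},{"tx": -150,"ty": 180,"tz": -120,"roll": 0},{"tx": -150,"ty": 200,"tz": -120,"roll": 0},{"tx": -150,"ty": 200,"tz": -120,"roll": 0}]}}

```text
t: 25.68
tcp_pos: [394.1, -281.8, 191.9]
tcp_rot: [3.14, -0.002, 0.083]
wrist_force: [0.6, -0.3, 0.4]
grip_width: 1.003
grasp_force: 0.0
```

```bash
python3 - <<'E'
from meas import *
for n in("top","scene"):
    c=look(n)
    for r in robot.regions_of("board_center",n):
        P,_=pts(c,r["region"])
        if len(P) and np.median(P[:,2])>50:
            print(n,round(r["p"],2),"centre",np.round(r["centre"]),"z pct",np.round(np.percentile(P[:,2],[2,50,98]),1),"mean BGR",np.round(c["frame"][r["region"]].mean(0)))
E
python3 go.py
```

```text
top board_center yaw 0.0958 size 118.5 109.1 ctr [ 504.5 -105.5] zmed 67.1
top other_center yaw 0.0308 size 119.2 107.4 ctr [497.1 162.6] zmed 67.0
top stand_top yaw 0.0881 size 200.5 418.0 ctr [502.5  41.8] zmed 61.1
top 0.97 centre [318. 188.] z pct [64.3 67.1 70. ] mean BGR [ 34.  54. 146.]
scene board_center yaw 0.0821 size 120.3 111.8 ctr [ 503.2 -108.2] zmed 68.8
scene other_center yaw 0.0138 size 121.7 111.0 ctr [495.6 160.7] zmed 68.5
scene stand_top yaw 0.0828 size 202.6 420.9 ctr [502.3  39.8] zmed 62.5
scene 0.68 centre [269. 185.] z pct [66.  68.8 71.4] mean BGR [ 43.  55. 119.]
t 26.38 now x',y',z [-133.9 -310.6] 190.4 yaw rel deg -0.1 u 100.6 F [0.1 0.1 0.9] w mm 94.1 q6 0.75
```

The board lies flat on the riser (z 67), red side up and fully supported. The blue board measures where it was at the start. Handing in.

```bash
python3 -c "
from workcell import robot
print(robot.finish_job())"
```

```text
the job is handed in; nothing more can be done
None
```

The board now lies flat on the riser, fully supported and red side up, the blue board has not moved, and the job was handed in at about 26 s; the last 20° or so of the lay-down was the board settling down the finger (its raised edge came down roughly 35–40 mm) rather than a fully controlled lowering.

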